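Park the index plunger, draw out the folding jig and cap its ridge

ROBOT

A 7-joint arm with a two-finger parallel gripper is mounted at the origin on the work surface. World frame = base frame: x ahead of the robot, y to its left, z up, the work surface at z = 0. Lengths are in m, angles in rad, forces in N, time in s.
With the tool pointing down it reaches from about 0.425 to 0.925 m from the base axis. Payload 6.8 kg.
Tool frame: the origin (TCP) lies on the centre line of the jaws, within the pads' length; the fingertips stand ahead of it and the grasp point (between the pads) lies 11 mm behind it (r.tcp_to_tips is the z of the fingertips in the tool frame, in m); z points along the fingers, y is the line along which they close (so a half turn about z gives the same grasp; the last joint's range is limited). The gripper opens to 85 mm and grips with 20 to 120 N. Pads are 22 mm wide; open, the fingers measure 114 mm over their backs; the gripper's body (76 mm by 85 mm) begins 54 mm behind the grasp point. The pads swing forward as they close: fully open they stand 13 mm farther back than shut.
Start: joints at [-1.321, 0.477, 0.022, 1.555, -0.011, 1.109, -0.083], TCP at [0.236, 0.632, 0.239] pointing down, gripper open.
Joint ranges: [-2.96, 2.96], [-0.34, 2.1], [-1.41, 1.46], [0.24, 2.44], [-1.37, 4.51], [0.17, 1.92], [-2.96, 2.96]. Speed limits (rad/s): [2.39, 2.39, 3.14, 3.14, 3.14, 3.14, 3.14].

INTERFACE

Orientations are given as a rotation vector (axis times angle).
In Python, from bench import r, optics gives the robot as it stands.
- The arm moves only by the shell command python3 -m creep 'ROWS' [FORCE]. ROWS is a JSON object whose one key "rows" holds a list of rows, each a list of 7 numbers: the shift along the tool's x, y, z in units of 25 mm (1.0 is 25 mm), then the turn, a rotation vector about the tool's x, y, z in units of 8 degrees (1.0 is 8 degrees), then the finger opening in mm, from 0 to 85.4. A call has 1 to 10 rows; each row is the pose to reach, as a shift and turn from the pose commanded when the call began, along the tool's axes at that moment; what a row does not reach only later rows make up. A row lasts 1/8 s, in which the tool goes at most 62.5 mm and 10.7 degrees, less where a joint would pass 70% of its speed; a pose out of reach is approached as far as the arm can. A call with a gripper value outside its range is refused whole. The fingers move at their own pace and stop on an object; FORCE is the grip in N (left out, the last holds). Time passes only in rows, so rows that repeat a pose let the fingers close. It gives the time, the measured TCP pose, the force, the opening and the grip force at its end, in the units of the state.
- r.get_obs(): the state, without advancing time (a new reading comes with each control period).
- optics.grab_frame(name): name is "scene" or "top" or "wrist"; returns a dict with "color" (384x512x3 uint8, blue, green, red), "K" (3x3 intrinsics, pixels), "dist_coeffs" ([k1, k2, p1, p2, k3] as OpenCV has them; the pictures are not rectified), "R" (3x3) and "t" (3): a world point X has camera coordinates R X + t. Camera axes: x right, y down, z forward; pixel columns grow to the right and rows downward; lengths in m; the calibration is good to about 2 mm. A picture is of the moment at which its call begins. There is no depth.
- r.hand_in(): hands the job in; it is judged then, once.
The state is a dict: "clock": time; "joints": joint angles; "qvel": joint speeds; "tau": joint torques, N m; "tcp_pos": TCP position; "orientation": TCP orientation; "contact_force": force on the tool from outside, world axes, zero at the start; "moment": the same for the moment, N m; "grip_width": finger opening in m; "gripper_force": force on a finger pad.
Only numpy, scipy, OpenCV 4.12 (cv2) and the standard library are available. Lean on these libraries where they do the work, as an engineer would, in place of code of your own. Each camera call takes 0.05 s, during which the arm holds its last target. There are 200 camera calls.

TASK

On the green edge-folding jig, pull the sprung index plunger by its black T-grip and twist it a fifth of a turn anticlockwise so that it drops into its rest notch and stays retracted. Draw the freed carriage out by its steel post, towards you from under the press ram, fully to its end stop, then take the steel capping angle (the longer angle, with the grip lug on its back) and nest it over the carriage's ridge angle, fully down, with the ends level. Leave the plunger parked and the carriage out, and do not disturb the other things on the bench.

Things in the scene. Friction and masses are not known exactly. Their poses are not given: they have to be found in the camera images.
- jig: Edge-folding jig, fixed: green base plate 12 mm thick, x -100..125 mm, y +-180 mm about its origin on the bench. x points to the robot's right, y along the slide, away from the robot. A press arm (column x 88..122, beam x -25..125, y 107..143, z 162..210 mm) holds a round ram, 44 mm wide, at (0, 125), underside at z 72 mm, over the ridge until the carriage is out.
- knob_grip (a point): Centre of the plunger's black T-grip, 36 mm wide (its x), 14 mm thick (its y: squeeze here), 30 mm tall (its z). Its z is the plunger's axis, out of the jig, leaning 35 degrees from vertical to the jig's -x, the robot's left: bring the tool down tilted along it. When home it is at (-108, 65, 111) mm in the jig's frame; the fixed collar, 52 mm wide, ends 37 mm below it along the axis.
- plunger (a joint): Pull along the axis, m: 0 home, its pin locking the carriage (clear at 0.007); stop at 0.020. A spring pulls it home: 7.5 N at 0, plus 300 N/m. A side pin on the stem stands in a deep slot at home and must be drawn past 0.013, over a ledge, before it can be twisted (twist at 0.016 to 0.018). Beyond the ledge it drops into the rest notch and stays at 0.010.
- knob (a joint): Twist of the T-grip about its axis, rad: 0 as built, growing anticlockwise seen from above the grip (positive about point knob_grip's z axis), end stop at 1.32. The ledge lies between, the rest notch is centred at 1.2; the pin drops into it from about 0.95 onwards.
- carriage (a joint): How far the carriage is drawn out, m, along the jig's -y, towards the robot: 0 under the ram, locked by the plunger; 0.150 its end stop. About 2 N of drag; it stays where it is left.
- post_top (a point): Centre of the top of the upright steel post that draws the carriage, 16 mm in diameter, 58 mm tall, on the carriage's 190 x 90 x 10 mm aluminium plate, whose top is 32 mm above the bench. Axes as the jig's. Grip it across x, where both sides are free; in +y the ridge begins 20 mm from its rim.
- ridge_mid (a point): Mid-length of the upper edge of the carriage's ridge: a fixed steel angle, apex up, 38 mm legs, 4 mm thick, 140 mm long along this point's y (the jig's y), legs sloping 45 degrees down to its +x and -x. The edge is 62 mm above the bench. The post stands 98 mm from this point in -y.
- cap: Loose capping angle, plain steel, about 0.4 kg: legs 40 x 4 mm, 140 mm long along its y, lying apex up on its leg edges (57 mm across). Origin at the underside, midway between them; outer apex 31 mm, inner apex 25.5 mm above it. Lug on the apex: 40 mm along y, 12 mm thick along x, top 57 mm above the origin. Nested, the origin is 25.5 mm under point ridge_mid.
- offcut: Bystander: a shorter, smaller steel angle without a lug, 30 mm legs, 90 mm long along its y, apex up, 24 mm high. It and the cap lie near the jig, one to its left and one to its right, either way round.
- tin: Bystander: a flat round tin, 76 mm across, 24 mm high, to the right of the jig.
- awl: Bystander: an awl with a wooden handle, 160 mm long, lying to the left of the jig.
- hammer: Bystander: a hammer, 260 mm long, far to the right of the jig.
- brush: Bystander: a brush lying to the left of the jig.
Not all that is in view belongs to the job. Leave any pink or turquoise look-alike of the cap alone.

How it is judged:
By the outcome, as a careful person would: the job done as asked, in the order asked, and still so for the second after the job is handed in, with the robot touching nothing.
It also fails if it takes over 72 s, if anything falls off the work surface, if the arm or the gripper's body presses on something with over 40 N, if the wrist force passes 120 N, or if a joint passes its speed limit or range.

## Working session

There is one attempt and no reset: what is moved stays moved. The work goes in short steps, Python scripts to look and compute and a shell command to move; the robot and the scene stay as the last step left them, time stands still between calls to the robot, and variables do not carry over. Pictures are saved under pics/ and viewed, at most 10 in all, crops included, and the job is handed in when it is done.

```bash
ls; mkdir -p pics
python3 - <<'E'
from bench import r, optics
import cv2, numpy as np
o=r.get_obs(); print({k:np.round(v,3) for k,v in o.items()}, r.tcp_to_tips)
for n in("scene","top"):
    f=optics.grab_frame(n); cv2.imwrite(f"pics/{n}0.png",f["color"]); np.savez(f"pics/{n}0.npz",**f)
    print(n,f["K"].round(1).tolist(),f["dist_coeffs"],(-f["R"].T@f["t"]).round(3))
a=cv2.imread("pics/scene0.png");b=cv2.imread("pics/top0.png")
E
```

```text
pics
{'clock': np.float64(0.0), 'joints': array([-1.321,  0.478,  0.022,  1.556, -0.011,  1.109, -0.083]), 'qvel': array([ 0.001,  0.001, -0.001,  0.003,  0.   , -0.003, -0.001]), 'tau': array([ 0.0000e+00, -5.9646e+01,  1.6080e+00, -2.8120e+01,  1.2000e-02,
        9.0000e-03, -0.0000e+00]), 'tcp_pos': array([0.236, 0.632, 0.238]), 'orientation': array([-5.590e-01, -3.091e+00,  3.000e-03]), 'contact_force': array([-0.203,  0.909, -1.028]), 'moment': array([-0.039,  0.033,  0.019]), 'gripper_force': np.float64(0.0), 'grip_width': np.float64(0.085)} 0.008
scene [[350.3, 0.0, 251.6], [0.0, 350.3, 188.4], [0.0, 0.0, 1.0]] [0.03590962 0.         0.         0.         0.        ] [1.276 0.348 0.873]
top [[495.5, 0.0, 263.0], [0.0, 495.5, 184.4], [0.0, 0.0, 1.0]] [-0.09887682  0.          0.          0.          0.        ] [ 0.14  -0.002  1.72 ]
```

View pics/top0.png

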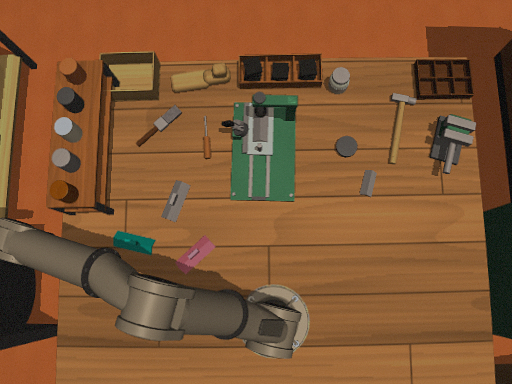

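View pics/scene0.png

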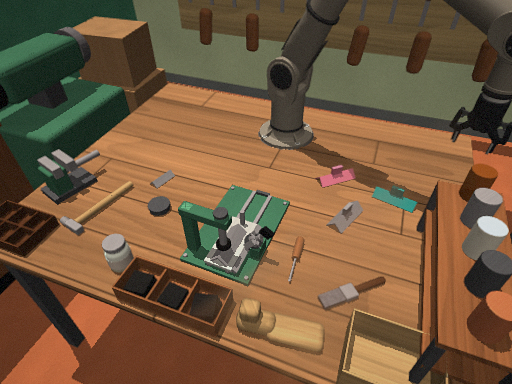

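The top view shows the jig at about (264,148), with the knob at (236,127) and the post at (260,148). The plain grey angle with a lug at (176,201) is the cap candidate. The others are the pink one at (196,254), the turquoise one at (134,243) and the lugless offcut at (368,183). I'll confirm with one enlarged crop.

```bash
cat > h.py <<'E'
import numpy as np, cv2
def ray(f,uv):
    p=cv2.undistortPoints(np.array(uv,float).reshape(-1,1,2),f["K"],f["dist_coeffs"])[:,0]
    R=f["R"]; d=np.c_[p,np.ones(len(p))]@R; return -R.T@f["t"],d
def plane(f,uv,z):
    c,d=ray(f,uv); return c+d*((z-c[2])/d[:,2])[:,None]
def proj(f,X):
    return cv2.projectPoints(np.array(X,float).reshape(-1,1,3),cv2.Rodrigues(f["R"])[0],f["t"],f["K"],f["dist_coeffs"])[0][:,0]
def two(f,u,g,v):
    a,d=ray(f,[u]);b,e=ray(g,[v]);d=d[0];e=e[0]
    s=np.linalg.lstsq(np.c_[d,-e],b-a,rcond=None)[0];p,q=a+s[0]*d,b+s[1]*e
    return (p+q)/2,np.linalg.norm(p-q)
E
python3 - <<'E'
from h import *
f=dict(np.load("pics/top0.npz"));g=dict(np.load("pics/scene0.npz"))
im=f["color"];hsv=cv2.cvtColor(im,cv2.COLOR_BGR2HSV)
m=cv2.inRange(hsv,(55,60,30),(90,255,255)); m[:, :225]=0;m[:,305:]=0;m[:90]=0;m[210:]=0
c=max(cv2.findContours(m,0,2)[0],key=cv2.contourArea)
P=c[:,0].astype(float); print(cv2.minAreaRect(c),cv2.contourArea(c))
for s in((1,1),(1,-1),(-1,1),(-1,-1)):
    i=np.argmax(P@np.array(s)); print("corner",P[i],plane(f,P[i],.012)[0].round(4))
# cap: low-saturation region
m=cv2.inRange(hsv,(0,0,60),(180,70,255)); 
lab,n,st,ce=None,*cv2.connectedComponentsWithStats(m)[1:]
E
python3 - <<'E'
import cv2
a=cv2.imread("pics/top0.png")[88:226,155:305]
cv2.imwrite("pics/c1.png",cv2.resize(a,None,fx=4.3,fy=4.3,interpolation=cv2.INTER_CUBIC))
E
```

```text
((272.6558837890625, 147.48663330078125), (44.73326873779297, 105.23136138916016), 2.223961591720581) 2398.5
corner [293. 200.] [ 0.4109 -0.0759  0.012 ]
corner [297.  97.] [ 0.79   -0.1002  0.012 ]
corner [266. 199.] [0.416  0.0182 0.012 ]
corner [253.  99.] [0.7855 0.0602 0.012 ]
```

View pics/c1.png

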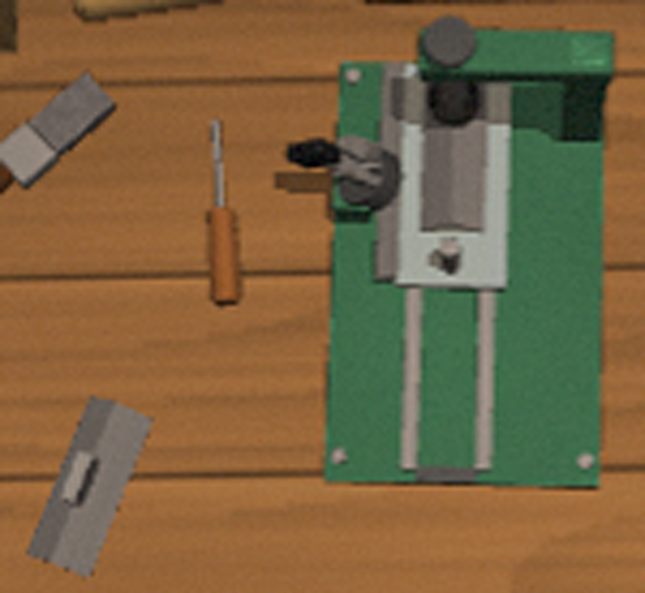

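The crop confirms it: the plain grey angle at crop (90,485), with its lug at (80,477) on the apex, is the cap. It is left of the jig and longer than the offcut. The jig's corners are at crop (327,481), (598,487) and (341,63), the post top is near (450,245) and the T-grip is near (315,153).

```bash
cat >> h.py <<'E'
from scipy.spatial.transform import Rotation as Ro
def C(u,v): return [155-.5+(u+.5)/4.3, 88-.5+(v+.5)/4.3]
E
python3 - <<'E'
from h import *
f=dict(np.load("pics/top0.npz"));g=dict(np.load("pics/scene0.npz"))
im=f["color"];hsv=cv2.cvtColor(im,cv2.COLOR_BGR2HSV)
P=plane(f,[C(327,481),C(598,487),C(341,63),C(604,150)],.012);print(P.round(4))
m=np.array([[-100,-180],[125,-180],[-100,180]])/1e3
# 2D rigid fit
W=P[:3,:2];a=m-m.mean(0);b=W-W.mean(0);th=np.arctan2((a[:,0]*b[:,1]-a[:,1]*b[:,0]).sum(),(a*b).sum())
R=np.array([[np.cos(th),-np.sin(th)],[np.sin(th),np.cos(th)]]);t=W.mean(0)-R@m.mean(0)
print("jig",t,np.degrees(th),(W-(m@R.T+t)).round(4).tolist())
J=lambda p:np.r_[R@np.array(p[:2])+t,p[2]]
for n,p in dict(knob=(-.108,.065,.111),ram=(0,.125,.072)).items(): print(n,J(p).round(4),proj(f,J(p)),proj(g,J(p)))
# post top from image at z=.09, ridge near end (apex) z=.062
for n,q,z in(("post",C(450,244),.09),("ridgeend",C(452,228),.045)):
    X=plane(f,[q],z)[0]; print(n,X.round(4),R.T@(X[:2]-t))
# cap
c=C(90,485);k=cv2.inRange(hsv,(0,0,50),(180,90,255));k2=np.zeros_like(k);k2[178:225,158:195]=k[178:225,158:195]
cc=max(cv2.findContours(k2,0,2)[0],key=cv2.contourArea);print(cv2.minAreaRect(cc),cv2.contourArea(cc))
print("cap corners",plane(f,[C(27,553),C(90,577),C(153,420),C(95,396)],0).round(4),"lug",plane(f,[C(80,470)],.057).round(4))
E
```

```text
[[ 0.4163  0.1417  0.012 ]
 [ 0.4078 -0.0783  0.012 ]
 [ 0.7744  0.1298  0.012 ]
 [ 0.6929 -0.0905  0.012 ]]
jig [0.59184152 0.0371473 ] -92.20877805505613 [[0.0005, -0.0023], [0.0006, 0.0026], [-0.0012, -0.0003]]
knob [0.661  0.1426 0.111 ] [[227.95267729 123.75375211]] [[266.42694425 232.35007935]]
ram [0.7167 0.0323 0.072 ] [[260.46283536 111.30184918]] [[223.64585016 244.65501839]]
post [0.5922 0.0375 0.09  ] [-0.00032954  0.00031695]
ridgeend [0.6181 0.0368 0.045 ] [-0.00062745  0.02627103]
((175.6206817626953, 200.44827270507812), (15.598408699035645, 40.110191345214844), 21.801410675048828) 568.5
cap corners [[0.3624 0.3894 0.    ]
 [0.342  0.3369 0.    ]
 [0.4716 0.2868 0.    ]
 [0.4927 0.3356 0.    ]] lug [[0.421  0.3353 0.057 ]]
```

```bash
cat >> h.py <<'E'
import json
t=np.array([.59184,.03715]);th=np.radians(-92.2)
RJ=Ro.from_euler('z',th).as_matrix()
def J(p): return RJ@np.array(p,float)+np.r_[t,0]
S35,C35=np.sin(np.radians(35)),np.cos(np.radians(35))
AX=RJ@np.array([-S35,0,C35]); KN=np.array([-.108,.065,.111])
def tool(z,y):  # rotation from tool z and closing dir y
    z=z/np.linalg.norm(z);y=y-z*(y@z);y/=np.linalg.norm(y);return np.c_[np.cross(y,z),y,z]
def rel(p,R):
    from bench import r
    o=r.get_obs();R0=Ro.from_rotvec(o["orientation"]).as_matrix()
    print("d",(R0.T@(p-o["tcp_pos"])/.025).round(2).tolist(),"rot",(np.degrees(Ro.from_matrix(R0.T@R).as_rotvec())/8).round(2).tolist())
def st():
    from bench import r
    o=r.get_obs();print(*[(k,np.round(o[k],3).tolist()) for k in("clock","joints","tcp_pos","contact_force","grip_width","gripper_force")])
E
python3 - <<'E'
from h import *
st()
for s in(1,-1):
    R=tool(-AX,s*RJ[:,1]); print(R.round(2).tolist()); rel(J(KN)+.11*AX,R); print((J(KN)+.11*AX).round(3))
E
```

```text
('clock', 0.1) ('joints', [-1.321, 0.478, 0.022, 1.556, -0.012, 1.109, -0.083]) ('tcp_pos', [0.236, 0.632, 0.238]) ('contact_force', [0.126, -0.449, 0.277]) ('grip_width', 0.085) ('gripper_force', 0.0)
[[0.03, 1.0, -0.02], [0.82, -0.04, -0.57], [-0.57, 0.0, -0.82]]
d [-21.97, -9.98, 1.51] rot [2.72, -3.77, 8.67]
[0.663 0.206 0.201]
[[-0.03, -1.0, -0.02], [-0.82, 0.04, -0.57], [0.57, 0.0, -0.82]]
d [-21.97, -9.98, 1.51] rot [4.11, 2.96, -13.06]
[0.663 0.206 0.201]
```

```bash
python3 -m creep '{"rows":[[-22,-10,0.5,2.72,-3.77,8.67,85],[-22,-10,0.5,2.72,-3.77,8.67,85],[-22,-10,0.5,2.72,-3.77,8.67,85],[-22,-10,0.5,2.72,-3.77,8.67,85],[-22,-10,0.5,2.72,-3.77,8.67,85],[-22,-10,0.5,2.72,-3.77,8.67,85],[-22,-10,0.5,2.72,-3.77,8.67,85],[-22,-10,0.5,2.72,-3.77,8.67,85],[-22,-10,0.5,2.72,-3.77,8.67,85],[-22,-10,0.5,2.72,-3.77,8.67,85]]}'
python3 - <<'E'
from h import *
from bench import optics
st(); rel(J(KN)+.11*AX,tool(-AX,RJ[:,1]))
f=optics.grab_frame("wrist");np.savez("pics/w1.npz",**f);cv2.imwrite("pics/w1.png",f["color"])
print((-f["R"].T@f["t"]).round(3),f["K"][0,0],"knob pred",proj(f,J(KN)),proj(f,[J((0,0,.09)),J((-.1,.18,.012)),J((-.1,-.18,.012))]))
E
```

```text
clock: 1.35
tcp_pos: [0.6655, 0.202, 0.2264]
orientation: [1.915, 1.838, -0.603]
contact_force: [-0.7, 0.2, 0.5]
grip_width: 0.085
gripper_force: 0.0
('clock', 1.35) ('joints', [-0.908, 0.761, 0.535, 1.362, 0.175, 1.402, -0.543]) ('tcp_pos', [0.666, 0.202, 0.226]) ('contact_force', [-0.696, 0.222, 0.455]) ('grip_width', 0.085) ('gripper_force', 0.0)
d [0.7, -0.09, 0.75] rot [-0.01, -0.0, -0.02]
[0.672 0.341 0.293] 297.8579184202161 knob pred [[254.38918483 167.98314579]] [[202.90122248 214.93581958]
 [356.17879078 108.57016332]
 [ 45.14921358 111.01705372]]
```

View pics/w1.png

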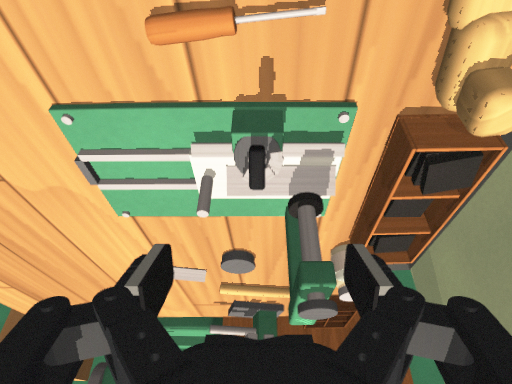

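The T-grip shows at (257,167), against a prediction of (254,168). The post top is at about (204,211), against (203,215). I'll refine the jig pose with masks before the approach.

Run:
```python
from h import *
f=dict(np.load("pics/w1.npz"));hsv=cv2.cvtColor(f["color"],cv2.COLOR_BGR2HSV)
m=cv2.inRange(hsv,(55,80,75),(90,255,255));m[240:]=0;m[:,400:]=0
c=max(cv2.findContours(m,0,2)[0],key=cv2.contourArea)[:,0].astype(float)
for s in((-1,-1),(1,-1),(-1,1),(-1,-3),(1,-3)):
    i=np.argmax(c@np.array(s));print(s,c[i],plane(f,c[i],.012).round(4)[0,:2],(RJ.T@(plane(f,c[i],.012)[0]-np.r_[t,0]))[:2].round(4))
k=cv2.inRange(hsv,(0,0,0),(180,255,48));k[:130]=0;k[200:]=0;k[:,:240]=0;k[:,280:]=0
cc=max(cv2.findContours(k,0,2)[0],key=cv2.contourArea);print(cv2.boundingRect(cc),cv2.minAreaRect(cc))
# predicted grip box corners
X=[J(KN+np.array([C35,0,S35])*a*.018+np.array([0,1,0])*b*.007+np.array([-S35,0,C35])*e*.015) for a in(-1,1) for b in(-1,1) for e in(-1,1)]
p=proj(f,X);print(p.min(0),p.max(0))
p=proj(f,[J((x,y,.032)) for x,y in((-.045,-.028),(.045,-.028))]);print("plate near corners",p)
w=cv2.inRange(hsv,(60,0,170),(120,60,255));print(cv2.boundingRect(max(cv2.findContours(w,0,2)[0],key=cv2.contourArea)))
```

```text
(-1, -1) [ 52. 106.] [0.4282 0.1502] [-0.1067 -0.1679]
(1, -1) [355. 104.] [0.7729 0.1364] [-0.1062  0.1771]
(-1, 1) [ 75. 151.] [0.4182 0.0789] [-0.035  -0.1751]
(-1, -3) [ 52. 106.] [0.4282 0.1502] [-0.1067 -0.1679]
(1, -3) [354. 103.] [0.7715 0.1378] [-0.1075  0.1757]
(249, 145, 16, 44) ((256.5, 166.5), (43.0, 15.0), 90.0)
[245.67441158 145.63198336] [262.40228387 191.94123523]
plate near corners [[180.34652755 155.58120739]
 [192.95984214 198.98045065]]
(209, 332, 1, 1)
```

Run:
```python
from h import *
f=dict(np.load("pics/w1.npz"))
for q in((52,106),(51.5,104),(355,104),(355.5,102)):
    X=plane(f,[q],0)[0];print(X.round(4),(RJ.T@(X-np.r_[t,0]))[:2].round(4))
# knob: ray vs plane jig-normal to axis through KN: offset of grip box
q=(257,167);c,d=ray(f,[q]);K=J(KN);s=((K-c)@AX)/(d[0]@AX);X=c+s*d[0];print("knob",X.round(4),K.round(4),(RJ.T@(X-K)).round(4))
```

```text
[0.4178 0.1421 0.    ] [-0.0982 -0.178 ]
[0.4188 0.1449 0.    ] [-0.101  -0.1771]
[0.7772 0.1277 0.    ] [-0.0976  0.1817]
[0.7772 0.1305 0.    ] [-0.1004  0.1816]
knob [0.6633 0.1432 0.1105] [0.6609 0.1426 0.111 ] [-0.0007  0.0024 -0.0005]
```

```bash
sed -i 's/^t=np.array.*;th=/t=np.array([.59334,.03709]);th=/' h.py; python3 -m creep '{"rows":[[0.7,0,0.75,0,0,0,50],[0.7,0,0.75,0,0,0,50],[0.7,0,2,0,0,0,50],[0.7,0,3,0,0,0,50],[0.7,0,4,0,0,0,50],[0.7,0,5,0,0,0,50],[0.7,0,5.3,0,0,0,50],[0.7,0,5.55,0,0,0,50],[0.7,0,5.55,0,0,0,50]]}'
python3 - <<'E'
from h import *
from bench import optics
rel(J(KN)-.011*AX,tool(-AX,RJ[:,1]))
f=optics.grab_frame("wrist");cv2.imwrite("pics/w2.png",f["color"]);print(proj(f,J(KN)))
E
```

```text
clock: 2.52
tcp_pos: [0.6617, 0.1413, 0.1032]
orientation: [1.913, 1.842, -0.6]
contact_force: [0.1, 0.7, 0.6]
grip_width: 0.0499
gripper_force: 0.0
d [-0.14, 0.03, 0.16] rot [0.01, -0.02, 0.0]
[[257.29121186 269.96228028]]
```

View pics/w2.png

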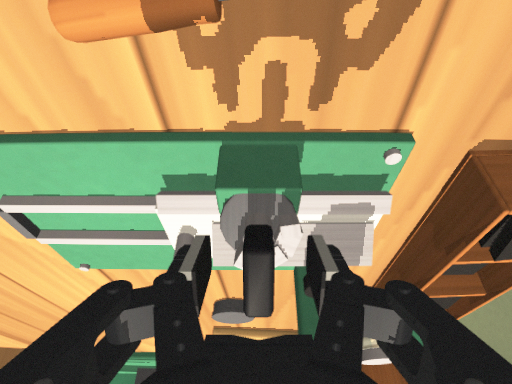

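The grip at column 258 is centred between the fingers at columns 203 and 315. Closing now.

```bash
python3 -m creep '{"rows":[[-0.1,0,0.1,0,0,0,5],[-0.1,0,0.1,0,0,0,5],[-0.1,0,0.1,0,0,0,5],[-0.1,0,0.1,0,0,0,5],[-0.1,0,0.1,0,0,0,5]]}' 70
```

```text
clock: 3.2
tcp_pos: [0.6615, 0.137, 0.1027]
orientation: [1.914, 1.841, -0.601]
contact_force: [-0.8, 0.1, 4.1]
grip_width: 0.0133
gripper_force: 68.8
```

```bash
python3 -m creep '{"rows":[[0,0,-0.2,0,0,0,5],[0,0,-0.4,0,0,0,5],[0,0,-0.6,0,0,0,5],[0,0,-0.68,0,0,0,5],[0,0,-0.68,0,0,0,5]]}'
python3 - <<'E'
from h import *
from bench import r
p=np.array([0.6615,0.137,0.1027]);print((r.get_obs()["tcp_pos"]-p)@AX, r.get_obs()["joints"].round(2),r.get_obs()["contact_force"]@AX)
E
```

```text
clock: 3.82
tcp_pos: [0.6616, 0.1451, 0.1146]
orientation: [1.914, 1.84, -0.603]
contact_force: [4.1, -6.0, -11.9]
grip_width: 0.0133
gripper_force: 68.2
0.014340326442494404 [-0.86  0.83  0.52  1.52  0.17  1.17 -0.57] -13.12553995988536
```

```bash
python3 -m creep '{"rows":[[0,0,-0.1,0,0,0,5],[0,0,-0.1,0,0,0,5],[0,0,-0.1,0,0,-0.6,5],[0,0,-0.1,0,0,-1.2,5]]}'
python3 - <<'E'
from h import *
from bench import r
o=r.get_obs();p=np.array([0.6615,0.137,0.1027]);print((o["tcp_pos"]-p)@AX, o["joints"].round(2),o["contact_force"]@AX,o["moment"]@AX,o["moment"])
rel(J(KN),tool(-AX,RJ[:,1]))
E
```

```text
clock: 4.32
tcp_pos: [0.6617, 0.1463, 0.1164]
orientation: [1.768, 2.017, -0.657]
contact_force: [4.4, -7.2, -11.4]
grip_width: 0.0133
gripper_force: 68.2
0.016525318969996625 [-0.83  0.82  0.47  1.51  0.21  1.18 -0.42] -13.33944442232512 -0.048099494095578565 [ 0.97014876 -1.10494857  0.68832735]
d [-0.01, 0.04, 0.26] rot [-0.01, -0.0, 1.22]
```

Torque about the axis is nearly zero, so the pin is clear of the slot. I'll continue the twist.

```bash
python3 -m creep '{"rows":[[0,0,0,0,0,-0.9,5],[0,0,0,0,0,-1.8,5],[0,0,0,0,0,-2.7,5],[0,0,0,0,0,-3.6,5],[0,0,0,0,0,-4.5,5],[0,0,0,0,0,-5.4,5],[0,0,0,0,0,-6.3,5],[0,0,0,0,0,-7.1,5],[0,0,0,0,0,-7.4,5],[0,0,0,0,0,-7.4,5]]}'
python3 - <<'E'
from h import *
from bench import r
o=r.get_obs();p=np.array([0.6615,0.137,0.1027]);print((o["tcp_pos"]-p)@AX, o["joints"].round(2),o["contact_force"]@AX,o["moment"]@AX,o["moment"])
rel(J(KN),tool(-AX,RJ[:,1]))
E
```

```text
clock: 5.58
tcp_pos: [0.662, 0.1464, 0.1161]
orientation: [0.589, 2.846, -0.902]
contact_force: [6.3, -5.1, -12.5]
grip_width: 0.013
gripper_force: 68.4
0.01638446340396028 [-0.68  0.78  0.22  1.5   0.38  1.23  0.47] -13.056234978329481 0.0020764384696698723 [ 1.1890269  -1.18863555  0.8022526 ]
d [-0.03, -0.0, 0.26] rot [0.0, -0.01, 8.6]
```

```bash
python3 -m creep '{"rows":[[0,0,0.1,0,0,0,5],[0,0,0.2,0,0,0,5],[0,0,0.3,0,0,0,5],[0,0,0.36,0,0,0,5],[0,0,0.36,0,0,0,5]]}'
python3 - <<'E'
from h import *
from bench import r
o=r.get_obs();p=np.array([0.6615,0.137,0.1027]);print((o["tcp_pos"]-p)@AX,o["contact_force"]@AX,o["moment"]@AX)
E
```

```text
clock: 6.2
tcp_pos: [0.6619, 0.1428, 0.1107]
orientation: [0.59, 2.845, -0.9]
contact_force: [4.6, -3.7, -5.8]
grip_width: 0.0131
gripper_force: 69.5
0.009876222993417002 -6.750099437766867 0.02453473018997704
```

```bash
python3 -m creep '{"rows":[[0,0,0.12,0,0,0,5],[0,0,0.12,0,0,0,5],[0,0,0.12,0,0,0,5]]}'
python3 - <<'E'
from h import *
from bench import r
o=r.get_obs();p=np.array([0.6615,0.137,0.1027]);print((o["tcp_pos"]-p)@AX,o["contact_force"]@AX,o["moment"]@AX)
E
```

```text
clock: 6.58
tcp_pos: [0.6619, 0.1427, 0.1103]
orientation: [0.589, 2.845, -0.898]
contact_force: [-0.1, 1.9, 6.6]
grip_width: 0.0131
gripper_force: 71.3
0.009526439216333052 6.520532816580434 -0.087031639845441
```

The plunger is seated in its notch at about 10 mm. Release and retract along the axis.

```bash
python3 -m creep '{"rows":[[0,0,-0.07,0,0,0,13],[0,0,-0.07,0,0,0,40],[0,0,-0.07,0,0,0,40],[0,0,-0.07,0,0,0,40],[0,0,-1,0,0,0,45],[0,0,-3,0,0,0,45],[0,0,-5,0,0,0,45],[0,0,-6,0,0,0,45],[0,0,-6,0,0,0,45]]}'
python3 - <<'E'
from h import *
from bench import r,optics
print(r.get_obs()["joints"].round(2))
for n in("top","scene","wrist"):
    f=optics.grab_frame(n);cv2.imwrite(f"pics/{n}3.png",f["color"]);np.savez(f"pics/{n}3.npz",**f)
P=J((0,0,.09))
down=np.array([0,0,-1.])
for s in(1,-1):
    R=tool(down,s*RJ[:,0]);rel(P+[0,0,.12],R)
E
```

```text
clock: 7.7
tcp_pos: [0.6653, 0.229, 0.2329]
orientation: [0.587, 2.845, -0.895]
contact_force: [-0.4, -0.2, 0.6]
grip_width: 0.0449
gripper_force: 0.0
[-0.75  0.73  0.22  1.3   0.35  1.49  0.51]
d [0.27, -6.32, 5.05] rot [1.1, 6.0, 19.01]
d [0.27, -6.32, 5.05] rot [-4.32, 0.8, -2.57]
```

View pics/wrist3.png

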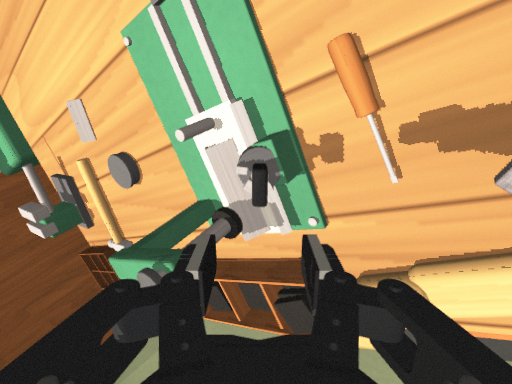

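The T-grip at (258,185) is still aligned with the turned jaws, so the plunger is parked. Next is the post.

```bash
python3 -m creep '{"rows":[[0.27,-6.32,5,-4.32,0.8,-2.57,50],[0.27,-6.32,5,-4.32,0.8,-2.57,50],[0.27,-6.32,5,-4.32,0.8,-2.57,50],[0.27,-6.32,5,-4.32,0.8,-2.57,50],[0.27,-6.32,5,-4.32,0.8,-2.57,50],[0.27,-6.32,5,-4.32,0.8,-2.57,50],[0.27,-6.32,5,-4.32,0.8,-2.57,50]]}'
python3 - <<'E'
from h import *
from bench import r,optics
print(r.get_obs()["joints"].round(2))
f=optics.grab_frame("wrist");cv2.imwrite("pics/w4.png",f["color"]);np.savez("pics/w4.npz",**f)
print("post pred",proj(f,[J((0,0,.09)),J((0,0,.032))]))
rel(J((0,0,.059)),tool(np.array([0,0,-1.]),-RJ[:,0]))
E
```

```text
clock: 8.72
tcp_pos: [0.5939, 0.0417, 0.2111]
orientation: [0.054, 3.141, 0.002]
contact_force: [0.5, -0.0, -0.2]
grip_width: 0.0502
gripper_force: 0.0
[-0.19  0.37  0.01  1.78 -0.01  0.98  1.37]
post pred [[252.23058536 186.45432902]
 [253.15772739 171.55656361]]
d [0.02, -0.2, 6.09] rot [0.01, 0.0, 0.03]
```

View pics/w4.png

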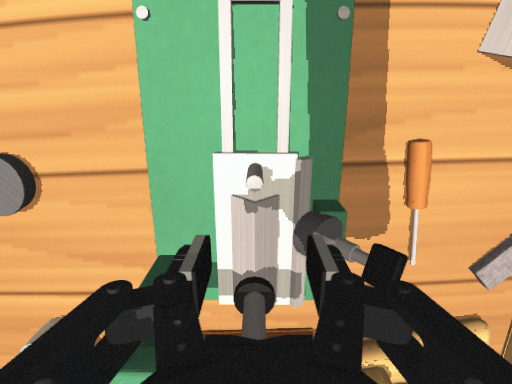

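The post top is at (255,184), against a predicted (252,186), so it is about 2 mm to the left. Descending onto it.

```bash
python3 -m creep '{"rows":[[0,-0.14,2,0,0,0,50],[0,-0.14,3.5,0,0,0,50],[0,-0.14,5,0,0,0,50],[0,-0.14,5.7,0,0,0,50],[0,-0.14,6.05,0,0,0,50],[0,-0.14,6.05,0,0,0,6],[0,-0.14,6.05,0,0,0,6],[0,-0.14,6.05,0,0,0,6],[0,-0.14,6.05,0,0,0,6],[0,-0.14,6.05,0,0,0,6]]}' 60
python3 - <<'E'
from h import *
from bench import r
o=r.get_obs();p=o["tcp_pos"];print((RJ.T@(p-np.r_[t,0])).round(4));rel(p-.15*RJ[:,1],Ro.from_rotvec(o["orientation"]).as_matrix())
E
```

```text
clock: 10.02
tcp_pos: [0.5952, 0.0378, 0.0619]
orientation: [0.057, 3.137, 0.005]
contact_force: [-1.2, 5.6, 2.6]
grip_width: 0.0144
gripper_force: 58.6
[-0.0008  0.0019  0.0619]
d [6.0, 0.01, -0.02] rot [0.0, 0.0, 0.0]
```

```bash
python3 -m creep '{"rows":[[0.5,0.05,0,0,0,0,6],[1.2,0.05,0,0,0,0,6],[2,0.05,0,0,0,0,6],[2.8,0.05,0,0,0,0,6],[3.6,0.05,0,0,0,0,6],[4.4,0.05,0,0,0,0,6],[5.1,0.05,0,0,0,0,6],[5.6,0.05,0,0,0,0,6],[5.8,0.05,0,0,0,0,6],[5.8,0.05,0,0,0,0,6]]}'
python3 - <<'E'
from h import *
from bench import r
o=r.get_obs();p=o["tcp_pos"];print((RJ.T@(p-np.r_[t,0])).round(4),(RJ.T@o["contact_force"]).round(1))
E
```

```text
clock: 11.28
tcp_pos: [0.4502, 0.0434, 0.0618]
orientation: [0.059, 3.137, 0.004]
contact_force: [-0.9, 4.7, 10.8]
grip_width: 0.0143
gripper_force: 60.3
[-0.0008 -0.1432  0.0618] [-4.7 -1.1 10.8]
```

Drawn 145 mm. Now I'll ease it onto the stop.

```bash
python3 -m creep '{"rows":[[0.1,0,0,0,0,0,6],[0.2,0,0,0,0,0,6],[0.3,0,0,0,0,0,6],[0.4,0,0,0,0,0,6],[0.4,0,0,0,0,0,6],[0.4,0,0,0,0,0,6]]}'
python3 - <<'E'
from h import *
from bench import r
o=r.get_obs();p=o["tcp_pos"];print((RJ.T@(p-np.r_[t,0])).round(4),(RJ.T@o["contact_force"]).round(1))
E
```

```text
clock: 12.02
tcp_pos: [0.4454, 0.0437, 0.062]
orientation: [0.06, 3.128, 0.006]
contact_force: [13.7, 2.2, -8.4]
grip_width: 0.0143
gripper_force: 58.8
[-0.0009 -0.1481  0.062 ] [-2.7 13.6 -8.4]
```

```bash
python3 -m creep '{"rows":[[-0.2,0,0,0,0,0,14],[-0.2,0,0,0,0,0,50],[-0.2,0,0,0,0,0,50],[-0.2,0,0,0,0,0,50],[-0.2,0,-1,0,0,0,50],[-0.2,0,-3,0,0,0,50],[-0.2,0,-5,0,0,0,50],[-0.2,0,-6,0,0,0,60],[-0.2,0,-6,0,0,0,60]]}'
python3 - <<'E'
from h import *
from bench import r,optics
f=optics.grab_frame("wrist");cv2.imwrite("pics/w5.png",f["color"]);np.savez("pics/w5.npz",**f)
print("ridge/post pred",proj(f,[J((0,-.052,.062)),J((0,.018,.062)),J((0,-.122,.062)),J((0,-.15,.09))]).round(1))
a=np.radians(-21.8);cy=np.array([np.cos(a),np.sin(a),0]);cx=np.array([-cy[1],cy[0],0])
rel(np.array([.420,.337,.20]),tool(np.array([0,0,-1.]),cx))
E
```

```text
clock: 13.15
tcp_pos: [0.4451, 0.0428, 0.212]
orientation: [0.06, 3.136, 0.004]
contact_force: [0.5, 1.3, -1.8]
grip_width: 0.0604
gripper_force: 0.0
ridge/post pred [[257.2 264. ]
 [257.2 316.6]
 [257.3 203.1]
 [257.3 184.1]]
d [1.41, 11.73, 0.44] rot [0.01, 0.02, 2.45]
```

View pics/w5.png

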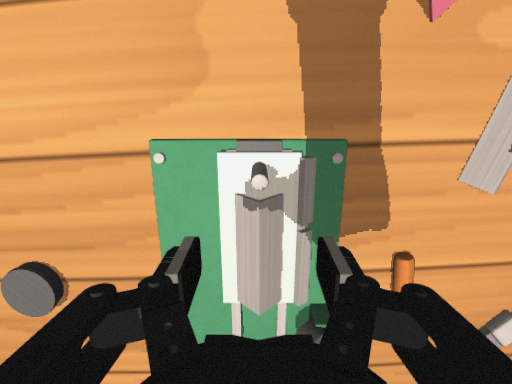

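The ridge apex runs along column 260–262, about 3 px left of the prediction. The jaws closing on the post put it at jig x ≈ -0.9 mm. The plate is at the end stop. The cap is visible at right, around (490,150).

```bash
python3 -m creep '{"rows":[[1.4,11.7,0,0,0,2.45,60],[1.4,11.7,0,0,0,2.45,60],[1.4,11.7,0,0,0,2.45,60],[1.4,11.7,0,0,0,2.45,60],[1.4,11.7,0,0,0,2.45,60],[1.4,11.7,0,0,0,2.45,60],[1.4,11.7,0,0,0,2.45,60]]}'
python3 - <<'E'
from h import *
from bench import r,optics
f=dict(np.load("pics/w5.npz"));G=cv2.cvtColor(f["color"],cv2.COLOR_BGR2GRAY)
for c in(242,250,256,264,270,278): print(c,"near",G[188:216,c].tolist(),"far",G[296:322,c].tolist())
f=optics.grab_frame("wrist");cv2.imwrite("pics/w6.png",f["color"]);np.savez("pics/w6.npz",**f)
hsv=cv2.cvtColor(f["color"],cv2.COLOR_BGR2HSV)
m=cv2.inRange(hsv,(0,0,60),(180,60,255))
n,l,s,c=cv2.connectedComponentsWithStats(m)
for i in range(1,n):
    if s[i,4]>300: print(s[i],c[i].round(1))
a=np.radians(-21.8);cy=np.array([np.cos(a),np.sin(a),0]);cx=np.array([-cy[1],cy[0],0]);o=np.array([.417,.337,0])
print("pred corners",proj(f,[o+i*.07*cy+j*.0283*cx for i in(-1,1) for j in(-1,1)]).round(1).tolist(),"lug",proj(f,[o+i*.02*cy+j*.006*cx+[0,0,.057] for i in(-1,1) for j in(-1,1)]).round(1).tolist())
E
```

```text
clock: 14.08
tcp_pos: [0.4195, 0.3353, 0.2089]
orientation: [-0.592, -3.085, 0.002]
contact_force: [1.0, -0.5, 0.2]
grip_width: 0.06
gripper_force: 0.0
242 near [243, 244, 245, 244, 245, 217, 135, 91, 145, 173, 174, 177, 176, 176, 173, 174, 173, 173, 181, 183, 182, 186, 183, 184, 184, 186, 184, 184] far [178, 178, 180, 180, 181, 181, 183, 175, 158, 138, 136, 137, 138, 140, 138, 105, 80, 81, 82, 85, 82, 79, 81, 80, 82, 83]
250 near [163, 162, 162, 163, 165, 164, 164, 164, 155, 109, 74, 94, 108, 104, 106, 105, 107, 102, 104, 103, 104, 102, 104, 151, 178, 174, 177, 176] far [176, 177, 175, 179, 176, 176, 177, 173, 175, 175, 177, 177, 176, 161, 143, 138, 136, 139, 137, 135, 138, 136, 134, 135, 137, 136]
256 near [216, 177, 156, 166, 164, 165, 164, 165, 166, 163, 154, 108, 73, 91, 106, 107, 106, 105, 106, 117, 122, 123, 161, 178, 180, 178, 181, 182] far [177, 175, 175, 177, 178, 180, 175, 176, 173, 176, 174, 175, 175, 176, 176, 175, 174, 164, 144, 136, 138, 135, 136, 136, 134, 134]
264 near [126, 147, 161, 158, 160, 159, 159, 159, 158, 160, 125, 80, 92, 105, 105, 103, 103, 103, 103, 102, 
[... 379 characters left out ...]
1, 147, 139, 138, 137, 137, 137, 134, 135, 135, 135, 136, 137, 135, 137, 138]
278 near [162, 159, 161, 160, 162, 138, 90, 85, 98, 98, 103, 105, 102, 104, 102, 102, 104, 103, 102, 105, 101, 134, 151, 150, 151, 154, 150, 149] far [148, 148, 144, 147, 144, 153, 194, 218, 208, 210, 211, 207, 208, 207, 209, 208, 208, 208, 208, 207, 207, 209, 205, 205, 206, 207]
[ 234  102   51  127 5875] [259.7 161.7]
[165 238  29  46 485] [178.  260.4]
[323 238  30  46 493] [338.5 260. ]
[   6  246   98   78 4338] [ 52.8 280.2]
[ 100  341   51   43 1155] [129.1 363.4]
pred corners [[232.8, 101.9], [283.9, 102.0], [235.3, 219.4], [280.9, 219.5]] lug [[252.1, 155.6], [264.4, 155.7], [252.2, 194.9], [264.1, 195.0]]
```

View pics/w6.png

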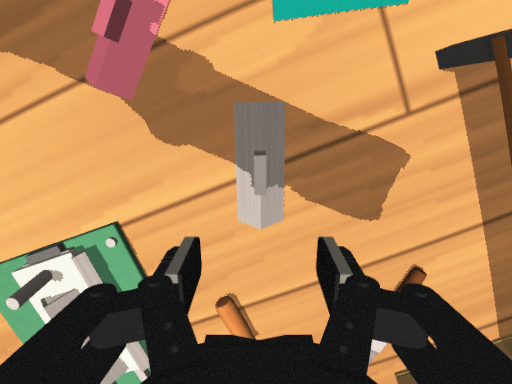

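The cap is at (260,160), within 1 px of the predicted corners. Its lug at (260,172) has the thin side along the jaws' closing line. I'll check the apex ends and go down.

Run:
```python
from h import *
f=dict(np.load("pics/w6.npz"));hsv=cv2.cvtColor(f["color"],cv2.COLOR_BGR2HSV);m=cv2.inRange(hsv,(0,0,60),(180,60,255));
for r_ in(108,120,200,212): 
    c=np.where(m[r_,220:300])[0]+220;print(r_,c.min(),c.max())
for c in(245,252,268,276): w=np.where(m[90:235,c])[0]+90;print(c,w.min(),w.max())
G=cv2.cvtColor(f["color"],cv2.COLOR_BGR2GRAY);print("row185",G[185,246:276].tolist(),"col260",G[145:200,260].tolist())
a=np.radians(-21.8);cy=np.array([np.cos(a),np.sin(a),0]);cx=np.array([-cy[1],cy[0],0]);o=np.array([.4172,.3372,0])
print("apex ends",proj(f,[o+i*.07*cy+[0,0,.031] for i in(-1,1)]).round(1).tolist())
rel(o+[0,0,.039],tool(np.array([0,0,-1.]),cx))
```

```text
108 234 284
120 235 283
200 237 283
212 238 283
245 103 222
252 103 225
268 102 225
276 102 221
row185 [192, 195, 198, 187, 182, 117, 117, 113, 135, 146, 147, 147, 147, 150, 147, 147, 148, 150, 146, 146, 123, 109, 109, 112, 111, 111, 114, 117, 138, 149] col260 [114, 114, 113, 113, 114, 106, 89, 71, 72, 75, 112, 141, 151, 152, 151, 149, 153, 151, 151, 149, 150, 151, 153, 148, 151, 152, 148, 150, 148, 150, 149, 151, 152, 149, 149, 151, 148, 148, 148, 149, 147, 147, 147, 148, 150, 146, 147, 146, 146, 157, 171, 180, 183, 183, 183]
apex ends [[258.6, 102.1], [258.3, 229.9]]
d [0.15, 0.07, 6.81] rot [-0.01, 0.0, -0.0]
```

```bash
python3 -m creep '{"rows":[[0.15,0.07,2,0,0,-0.08,50],[0.15,0.07,4,0,0,-0.08,50],[0.15,0.07,5.5,0,0,-0.08,50],[0.15,0.07,6.4,0,0,-0.08,50],[0.15,0.07,6.75,0,0,-0.08,50],[0.15,0.07,6.75,0,0,-0.08,50]]}'
python3 - <<'E'
from h import *
a=np.radians(-21.4);cy=np.array([np.cos(a),np.sin(a),0]);cx=np.array([-cy[1],cy[0],0]);o=np.array([.4172,.3372,0])
rel(o+[0,0,.039],tool(np.array([0,0,-1.]),cx))
E
```

```text
clock: 14.88
tcp_pos: [0.4179, 0.3384, 0.0419]
orientation: [0.578, 3.087, 0.001]
contact_force: [-0.5, -0.3, -0.0]
grip_width: 0.05
gripper_force: 0.0
d [0.01, -0.06, 0.12] rot [0.01, 0.01, 0.02]
```

Close, then lift a little in the same call so the grasp shows in the force.

```bash
python3 -m creep '{"rows":[[0,0,0.08,0,0,0,5],[0,0,0.08,0,0,0,5],[0,0,0.08,0,0,0,5],[0,0,0.08,0,0,0,5],[0,0,0.08,0,0,0,5],[0,0,0.08,0,0,0,5]]}' 90; python3 -m creep '{"rows":[[0,0,-0.3,0,0,0,5],[0,0,-1,0,0,0,5],[0,0,-2,0,0,0,5],[0,0,-3.5,0,0,0,5],[0,0,-5,0,0,0,5],[0,0,-5.3,0,0,0,5],[0,0,-5.3,0,0,0,5]]}'
python3 - <<'E'
from h import *
rel(J((-.0009,-.053,.0365+.042+.08)),tool(np.array([0,0,-1.]),-RJ[:,0]))
E
```

```text
clock: 15.62
tcp_pos: [0.4179, 0.3394, 0.0409]
orientation: [0.576, 3.087, 0.003]
contact_force: [-0.9, -1.4, 5.5]
grip_width: 0.0104
gripper_force: 87.9
clock: 16.5
tcp_pos: [0.4173, 0.3393, 0.1726]
orientation: [0.575, 3.087, 0.003]
contact_force: [0.0, 0.4, -4.6]
grip_width: 0.0102
gripper_force: 88.2
d [-8.91, -9.39, 0.55] rot [0.01, 0.01, -2.36]
```

```bash
python3 -m creep '{"rows":[[-1,-1,0,0,0,-0.4,5],[-2.5,-2.6,0,0,0,-0.8,5],[-4,-4.2,0,0,0,-1.2,5],[-5.5,-5.8,0,0,0,-1.6,5],[-7,-7.4,0,0,0,-2,5],[-8.2,-8.7,0,0,0,-2.36,5],[-8.9,-9.4,0,0,0,-2.36,5],[-8.9,-9.4,0,0,0,-2.36,5],[-8.9,-9.4,0,0,0,-2.36,5]]}'
python3 - <<'E'
from h import *
from bench import optics
rel(J((-.0009,-.053,.0774)),tool(np.array([0,0,-1.]),-RJ[:,0]))
f=optics.grab_frame("wrist");cv2.imwrite("pics/w7.png",f["color"]);np.savez("pics/w7.npz",**f)
from bench import r
o=r.get_obs();R=Ro.from_rotvec(o["orientation"]).as_matrix();x,y,z=R.T;c=o["tcp_pos"]-[0,0,.0409]
cc=[c+i*.07*x+[0,0,.031] for i in(-1,1)]+[c+.07*x+j*.0283*y for j in(-1,1)]
print("cap apex ends, robot-side leg corners",proj(f,cc).round(1).tolist())
print("ridge apex ends",proj(f,[J((-.0009,-.123,.062)),J((-.0009,.017,.062))]).round(1).tolist())
G=cv2.cvtColor(f["color"],cv2.COLOR_BGR2GRAY)
for k in(240,250,260,270,280): print(k,G[90:240:3,k].tolist())
E
```

```text
clock: 17.62
tcp_pos: [0.5392, 0.0408, 0.1709]
orientation: [-0.06, -3.14, -0.002]
contact_force: [-0.3, 0.6, -3.6]
grip_width: 0.0103
gripper_force: 88.2
d [-0.05, -0.04, 3.74] rot [0.01, -0.01, 0.0]
cap apex ends, robot-side leg corners [[258.1, 347.5], [258.1, 109.7], [208.2, 108.3], [307.8, 108.3]]
ridge apex ends [[256.5, 107.7], [256.5, 264.7]]
240 [252, 252, 252, 252, 252, 252, 179, 204, 204, 201, 202, 202, 203, 201, 202, 203, 203, 201, 200, 200, 203, 203, 204, 202, 201, 201, 202, 204, 203, 199, 202, 203, 203, 204, 204, 204, 204, 204, 204, 205, 203, 205, 205, 204, 197, 194, 154, 121, 97, 97]
250 [252, 252, 252, 252, 252, 252, 196, 198, 202, 202, 198, 198, 199, 199, 202, 200, 199, 198, 201, 198, 196, 199, 198, 196, 195, 196, 196, 195, 196, 197, 193, 194, 197, 195, 195, 193, 195, 194, 196, 95, 87, 84, 84, 88, 84, 89, 84, 232, 233, 233]
260 [251, 252, 251, 252, 251, 252, 158, 171, 174, 174, 172, 174, 175, 176, 173, 173, 172, 176, 172, 176, 177, 176, 173, 173, 175, 176, 178, 176, 176, 176, 175, 176, 175, 175, 178, 179, 176, 175, 174, 179, 88, 86, 84, 89, 84, 83, 85, 147, 147, 146]
270 [251, 251, 252, 252, 252, 252, 148, 166, 168, 168, 172, 168, 171, 169, 166, 167, 168, 170, 169, 168, 169, 166, 168, 168, 167, 170, 169, 167, 167, 167, 167, 170, 166, 166, 169, 167, 163, 165, 113, 102, 99, 94, 89, 86, 85, 85, 71, 145, 144, 146]
280 [252, 252, 252, 252, 251, 251, 153, 166, 164, 166, 165, 167, 166, 168, 169, 168, 169, 169, 170, 170, 171, 170, 170, 169, 170, 172, 174, 172, 174, 174, 174, 173, 172, 174, 173, 172, 139, 115, 116, 117, 117, 119, 118, 118, 119, 117, 117, 119, 84, 83]
```

```bash
python3 -m creep '{"rows":[[-0.05,-0.04,0.8,0,0,0,5],[-0.05,-0.04,1.6,0,0,0,5],[-0.05,-0.04,2.3,0,0,0,5],[-0.05,-0.04,2.8,0,0,0,5],[-0.05,-0.04,3.1,0,0,0,5],[-0.05,-0.04,3.3,0,0,0,5],[-0.05,-0.04,3.4,0,0,0,5],[-0.05,-0.04,3.5,0,0,0,5],[-0.05,-0.04,3.6,0,0,0,5],[-0.05,-0.04,3.6,0,0,0,5]]}'
python3 - <<'E'
from h import *
rel(J((-.0009,-.053,.0774)),tool(np.array([0,0,-1.]),-RJ[:,0]));st()
E
```

```text
clock: 18.92
tcp_pos: [0.5416, 0.0391, 0.0822]
orientation: [0.061, 3.14, 0.002]
contact_force: [-0.0, -0.4, -2.3]
grip_width: 0.0102
gripper_force: 88.3
d [0.05, 0.04, 0.19] rot [0.01, 0.01, -0.0]
('clock', 18.925) ('joints', [-0.124, 0.469, -0.078, 1.996, 0.054, 0.676, 1.296]) ('tcp_pos', [0.542, 0.039, 0.082]) ('contact_force', [-0.028, -0.423, -2.255]) ('grip_width', 0.01) ('gripper_force', 88.326)
```

```bash
python3 -m creep '{"rows":[[0.05,0.03,0.06,0,0,0,5],[0.05,0.03,0.12,0,0,0,5],[0.05,0.03,0.18,0,0,0,5],[0.05,0.03,0.24,0,0,0,5],[0.05,0.03,0.3,0,0,0,5],[0.05,0.03,0.3,0,0,0,5]]}'
python3 - <<'E'
from h import *
rel(J((-.0009,-.053,.0774)),tool(np.array([0,0,-1.]),-RJ[:,0]));st()
E
```

```text
clock: 19.68
tcp_pos: [0.5432, 0.0399, 0.0772]
orientation: [0.062, 3.134, 0.003]
contact_force: [-0.8, -1.2, 13.5]
grip_width: 0.0102
gripper_force: 90.8
d [0.11, 0.0, -0.01] rot [0.01, 0.05, -0.01]
('clock', 19.675) ('joints', [-0.127, 0.477, -0.076, 1.999, 0.057, 0.661, 1.292]) ('tcp_pos', [0.543, 0.04, 0.077]) ('contact_force', [-0.834, -1.173, 13.494]) ('grip_width', 0.01) ('gripper_force', 90.819)
```

```bash
python3 -m creep '{"rows":[[0,0,-0.1,0,0,0,5],[0.06,0,-0.15,0,0,0,5],[0.1,0,-0.15,0,0,0,5],[0.1,0,-0.15,0,0,0,5]]}'
python3 - <<'E'
from h import *
from bench import optics
rel(J((-.0009,-.053,.0774)),tool(np.array([0,0,-1.]),-RJ[:,0]));st()
f=optics.grab_frame("wrist");cv2.imwrite("pics/w8.png",f["color"]);np.savez("pics/w8.npz",**f)
g=optics.grab_frame("scene");cv2.imwrite("pics/s8.png",g["color"]);np.savez("pics/s8.npz",**g)
print("ridge near end apex/cap apex",proj(f,[J((-.0009,-.123,.062)),J((-.0009,-.123,.0675)),J((-.0009,-.142,.09))]).round(1).tolist())
print("scene far end",proj(g,[J((0,.017,.0675)),J((0,-.123,.0675))]).round(1).tolist())
G=cv2.cvtColor(f["color"],cv2.COLOR_BGR2GRAY)
for k in(225,235,245,255,265,275,285,295): print(k,G[85:125,k].tolist())
a=f["color"][60:135,185:335];b=g["color"][185:260,195:290]
A=cv2.resize(a,(800,400),interpolation=3);B=cv2.resize(b,(253,200),interpolation=3);cv=np.zeros((600,800,3),np.uint8);cv[:400]=A;cv[400:,:253]=B
B2=cv2.resize(b[15:65,25:85],(240,200),interpolation=3);cv[400:,260:500]=B2;cv2.imwrite("pics/v8.png",cv)
E
```

```text
clock: 20.18
tcp_pos: [0.5374, 0.04, 0.0781]
orientation: [0.061, 3.141, 0.002]
contact_force: [-0.2, -0.0, -4.8]
grip_width: 0.0104
gripper_force: 88.2
d [-0.12, 0.01, 0.03] rot [0.01, 0.0, -0.0]
('clock', 20.175) ('joints', [-0.127, 0.471, -0.078, 2.007, 0.055, 0.665, 1.292]) ('tcp_pos', [0.537, 0.04, 0.078]) ('contact_force', [-0.164, -0.031, -4.812]) ('grip_width', 0.01) ('gripper_force', 88.233)
ridge near end apex/cap apex [[257.6, 115.3], [257.6, 115.9], [257.6, 68.2]]
scene far end [[239.4, 220.4], [257.0, 192.0]]
225 [240, 240, 240, 239, 240, 240, 240, 241, 240, 239, 240, 239, 240, 239, 240, 242, 239, 239, 240, 240, 239, 239, 234, 168, 166, 164, 163, 166, 166, 165, 166, 166, 169, 164, 165, 165, 165, 166, 167, 164]
235 [239, 239, 240, 239, 239, 240, 240, 239, 239, 240, 239, 240, 239, 239, 239, 240, 240, 240, 240, 240, 239, 240, 234, 181, 165, 167, 168, 166, 166, 167, 164, 167, 168, 168, 166, 167, 165, 164, 165, 165]
245 [238, 240, 240, 238, 240, 239, 238, 240, 240, 239, 239, 240, 239, 238, 239, 239, 240, 240, 238, 239, 240, 240, 234, 202, 173, 173, 176, 175, 172, 173, 170, 17
[... 367 characters left out ...]
 226, 127, 141, 137, 138, 140, 139, 140, 141, 138, 141, 142, 141, 142, 141, 137, 142]
275 [158, 157, 157, 157, 156, 237, 237, 239, 239, 239, 239, 238, 239, 238, 239, 239, 239, 238, 238, 239, 239, 238, 233, 186, 141, 145, 142, 143, 141, 142, 139, 143, 142, 142, 141, 142, 142, 139, 140, 142]
285 [161, 160, 159, 162, 160, 235, 240, 239, 239, 239, 239, 240, 239, 239, 240, 238, 239, 238, 239, 239, 239, 239, 233, 165, 144, 143, 142, 143, 144, 142, 140, 141, 141, 140, 145, 144, 143, 142, 142, 141]
295 [239, 239, 239, 239, 239, 238, 238, 238, 239, 238, 240, 238, 238, 238, 238, 238, 238, 238, 238, 237, 239, 238, 231, 116, 142, 144, 143, 144, 144, 144, 147, 144, 145, 141, 143, 145, 145, 144, 144, 143]
```

View pics/v8.png

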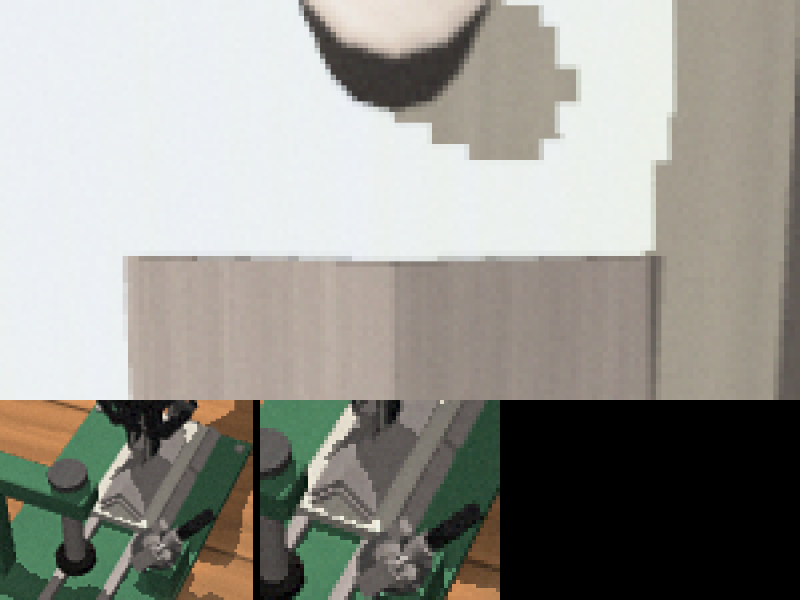

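The crop shows the cap on the ridge with its near end at row 108 and the post base rim at row 80. In the scene inset the ridge's far end peeks out past the cap. So the cap sits a few mm too near the post. I'll measure the gap to the post, which should be 20 mm.

Run:
```python
from h import *
f=dict(np.load("pics/w8.npz"));hsv=cv2.cvtColor(f["color"],cv2.COLOR_BGR2HSV);G=cv2.cvtColor(f["color"],cv2.COLOR_BGR2GRAY)
for c in(255,258,261): print(c,G[60:92,c].tolist())
L=lambda q,z:(RJ.T@(plane(f,[q],z)[0]-np.r_[t,0])).round(4)
for v in(79.5,80.5): print("post base rim",L((258.5,v),.032))
print("cap end outer edge z.037",L((210,107.7),.0372),"apex",L((258.5,109),.0682),"c235",L((235,108.2),.054))
f=dict(np.load("pics/w5.npz"));
print("w5 ridge near",L((260,201.5),.062),"far",L((260,314.8),.062)); G=cv2.cvtColor(f["color"],cv2.COLOR_BGR2GRAY)
for c in(254,260,264):print(c,G[150:200,c].tolist())
```

```text
255 [227, 228, 224, 227, 227, 227, 221, 214, 205, 161, 72, 55, 59, 59, 57, 55, 56, 56, 57, 71, 219, 237, 239, 239, 238, 239, 239, 240, 238, 239, 239, 238]
258 [227, 226, 222, 224, 223, 223, 223, 218, 209, 192, 141, 68, 59, 54, 57, 53, 57, 58, 57, 52, 95, 219, 233, 238, 240, 239, 241, 239, 239, 238, 238, 239]
261 [222, 222, 224, 224, 222, 219, 214, 206, 199, 165, 100, 64, 54, 51, 55, 60, 55, 53, 54, 61, 140, 159, 159, 232, 239, 239, 239, 239, 239, 238, 240, 239]
post base rim [-0.0014 -0.1416  0.032 ]
post base rim [-0.0014 -0.1411  0.032 ]
cap end outer edge z.037 [ 0.0262 -0.1261  0.0372] apex [-0.0013 -0.1262  0.0682] c235 [ 0.0107 -0.1262  0.054 ]
w5 ridge near [-0.0028 -0.1238  0.062 ] far [-0.0032  0.0154  0.062 ]
254 [125, 108, 181, 236, 244, 245, 245, 245, 245, 245, 244, 244, 242, 208, 127, 83, 87, 85, 83, 82, 84, 79, 79, 83, 83, 103, 177, 226, 234, 235, 232, 230, 226, 224, 222, 216, 220, 183, 153, 161, 165, 170, 167, 169, 167, 171, 169, 169, 134, 84]
260 [124, 98, 180, 237, 243, 244, 244, 244, 245, 244, 244, 210, 110, 74, 72, 73, 73, 75, 67, 75, 73, 68, 70, 75, 152, 216, 229, 229, 229, 225, 223, 223, 222, 221, 221, 219, 218, 216, 214, 205, 179, 164, 162, 163, 162, 162, 163, 161, 160, 138]
264 [123, 101, 178, 234, 245, 244, 244, 244, 244, 244, 244, 243, 243, 200, 98, 68, 64, 65, 65, 60, 62, 61, 69, 63, 65, 114, 173, 208, 217, 220, 220, 219, 215, 212, 211, 215, 215, 167, 126, 147, 161, 158, 160, 159, 159, 159, 158, 160, 125, 80]
```

Run:
```python
from h import *
f=dict(np.load("pics/w5.npz"));L=lambda q,z:(RJ.T@(plane(f,[q],z)[0]-np.r_[t,0])).round(4)
print("w5 post top rim far",L((260,189.8),.09),"near rim",L((260,174),.09))
g=dict(np.load("pics/w8.npz"));L=lambda q,z:(RJ.T@(plane(g,[q],z)[0]-np.r_[t,0])).round(4)
print("w8 post top rim far",L((258.5,69.9),.09), "cam",(RJ.T@(-g["R"].T@g["t"]-np.r_[t,0])).round(3))
g=dict(np.load("pics/s8.npz"));G=cv2.cvtColor(g["color"],cv2.COLOR_BGR2GRAY)
```

```text
w5 post top rim far [-0.0024 -0.1447  0.09  ] near rim [-0.0024 -0.1593  0.09  ]
w8 post top rim far [-0.0013 -0.1414  0.09  ] cam [-0.001 -0.13   0.212]
```

The post rim is at y ≈ -141.4, so the ridge end should be at -121.4. The cap end is at -126.2, so I need to shift about 5 mm away from the robot.

```bash
python3 -m creep '{"rows":[[-0.1,0,-0.02,0,0,0,5],[-0.19,0,-0.02,0,0,0,5],[-0.19,0,-0.02,0,0,0,5],[-0.19,0,-0.02,0,0,0,5],[-0.19,0,0.02,0,0,0,5],[-0.19,0,0.02,0,0,0,5]]}'
cat >> h.py <<'E'
def gap(name):
    from bench import optics
    st();f=optics.grab_frame("wrist");np.savez(f"pics/{name}.npz",**f);cv2.imwrite(f"pics/{name}.png",f["color"])
    G=cv2.cvtColor(f["color"],cv2.COLOR_BGR2GRAY).astype(int);L=lambda q,z:(RJ.T@(plane(f,[q],z)[0]-np.r_[t,0])).round(4)
    b=proj(f,[J((-.0014,-.1414,.032))])[0];e=proj(f,[J((.011,-.1214,.054))])[0];print(b.round(1),e.round(1))
    for q,w in((b,14),(e,16)):
        c=int(round(q[0]));v=int(round(q[1]));print(c,v-w,G[max(v-w,0):v+w,c].tolist())
E
python3 -c "
from h import *
gap('w9')"
```

```text
clock: 21.02
tcp_pos: [0.5425, 0.0398, 0.0778]
orientation: [0.061, 3.14, 0.002]
contact_force: [-0.3, -0.2, -4.4]
grip_width: 0.0102
gripper_force: 88.2
('clock', 21.025) ('joints', [-0.126, 0.478, -0.077, 1.996, 0.055, 0.669, 1.294]) ('tcp_pos', [0.543, 0.04, 0.078]) ('contact_force', [-0.337, -0.2, -4.381]) ('grip_width', 0.01) ('gripper_force', 88.232)
[258.4  70.3] [234.3 107.5]
258 56 [106, 65, 58, 57, 55, 60, 59, 51, 54, 59, 56, 58, 58, 57, 81, 191, 233, 232, 236, 238, 238, 238, 239, 239, 240, 239, 240, 240]
234 92 [239, 240, 239, 238, 240, 239, 240, 239, 240, 240, 239, 239, 239, 240, 238, 233, 181, 165, 165, 165, 165, 165, 165, 166, 165, 166, 166, 164, 162, 166, 165, 167]
```

The gap is now 20 mm. Seat the cap gently, release and retract.

```bash
python3 -m creep '{"rows":[[0,0,0.03,0,0,0,5],[0,0,0.06,0,0,0,5],[0,0,0.06,0,0,0,5]]}';python3 -m creep '{"rows":[[0,0,0,0,0,0,20],[0,0,0,0,0,0,30],[0,0,0,0,0,0,40],[0,0,0,0,0,0,40]]}'; python3 -c "
from h import *
gap('w10')"
```

```text
clock: 21.45
tcp_pos: [0.5433, 0.0399, 0.0772]
orientation: [0.061, 3.138, 0.002]
contact_force: [-1.8, 0.4, 6.0]
grip_width: 0.0103
gripper_force: 89.5
clock: 21.95
tcp_pos: [0.5427, 0.0398, 0.0764]
orientation: [0.061, 3.14, 0.002]
contact_force: [0.7, 0.0, 1.0]
grip_width: 0.0405
gripper_force: 0.0
('clock', 21.95) ('joints', [-0.126, 0.48, -0.077, 1.996, 0.056, 0.666, 1.294]) ('tcp_pos', [0.543, 0.04, 0.076]) ('contact_force', [0.684, 0.012, 0.982]) ('grip_width', 0.04) ('gripper_force', 0.0)
[258.4  69.7] [234.  107.3]
258 56 [166, 74, 61, 58, 58, 54, 57, 58, 58, 57, 55, 58, 57, 58, 55, 151, 219, 237, 239, 239, 239, 239, 240, 238, 239, 239, 239, 240]
234 91 [240, 239, 239, 240, 240, 239, 239, 239, 240, 239, 240, 239, 241, 239, 239, 239, 240, 231, 160, 164, 165, 165, 168, 163, 165, 166, 165, 164, 166, 164, 165, 163]
```

```bash
python3 -m creep '{"rows":[[0,0,-0.5,0,0,0,40],[0,0,-1.5,0,0,0,40],[0,0,-3,0,0,0,40],[0,0,-5,0,0,0,40],[2,0,-6,0,0,0,40],[4,0,-6,0,0,0,40],[4,0,-6,0,0,0,40]]}'
python3 - <<'E'
from h import *
from bench import optics
f=optics.grab_frame("wrist");np.savez("pics/w11.npz",**f);cv2.imwrite("pics/w11.png",f["color"])
G=cv2.cvtColor(f["color"],cv2.COLOR_BGR2GRAY).astype(int)
P=proj(f,[J((-.001,-.1214,.0675)),J((-.001,.0186,.0675)),J((-.001,-.1414,.09)),J((-.001,-.0314+.0,.0935))]);print(P.round(1).tolist())
L=lambda q,z:(RJ.T@(plane(f,[q],z)[0]-np.r_[t,0])).round(4)
for q in P[:3]:
    c=int(round(q[0]));v=int(round(q[1]))
    for k in(-8,6):print(c+k,v-12,G[max(v-12,0):v+12,c+k].tolist())
# leg widths -> rows where cap crosses plate: left/right extents at mid
m=P[:2].mean(0).astype(int);print("row",m[1],G[m[1]+25,m[0]-60:m[0]+60:2].tolist(),proj(f,[J((x,-.0514+.03,.0372)) for x in(-.0293,.0273)]).round(1).tolist())
T=(KN+.010*np.array([-S35,0,C35]));a=np.array([C35,0,S35]);c2=np.cos(1.2)*a+np.sin(1.2)*np.array([0,1,0])
g=optics.grab_frame("scene");np.savez("pics/s11.npz",**g);hsv=cv2.cvtColor(g["color"],cv2.COLOR_BGR2HSV)
k=cv2.inRange(hsv,(0,0,0),(180,255,45));x0,y0=proj(g,J(T))[0].astype(int);k2=np.zeros_like(k);k2[y0-14:y0+14,x0-14:x0+14]=k[y0-14:y0+14,x0-14:x0+14]
print("grip pred",proj(g,J(T)),"home",proj(g,J(KN)),"black centroid",[round(float(v.mean()),1) for v in np.nonzero(k2)[::-1]],k2.sum()//255); st()
E
```

```text
clock: 22.88
tcp_pos: [0.4393, 0.0433, 0.2271]
orientation: [0.06, 3.14, 0.002]
contact_force: [1.7, -0.3, 0.0]
grip_width: 0.0401
gripper_force: 0.0
[[258.1, 206.5], [258.0, 316.4], [258.2, 194.9], [258.1, 294.7]]
250 195 [239, 240, 211, 166, 166, 156, 114, 66, 65, 85, 102, 108, 107, 110, 149, 176, 181, 180, 182, 183, 182, 182, 179, 184]
264 195 [162, 162, 162, 164, 161, 162, 158, 118, 72, 74, 100, 140, 149, 153, 154, 154, 154, 151, 152, 154, 152, 152, 153, 153]
250 304 [186, 183, 184, 187, 186, 185, 178, 156, 142, 138, 140, 140, 137, 140, 140, 138, 138, 137, 133, 135, 135, 138, 135, 138]
264 304 [151, 153, 153, 154, 153, 154, 155, 155, 155, 151, 144, 142, 138, 142, 137, 140, 137, 138, 137, 137, 138, 137, 137, 136]
250 183 [239, 239, 238, 238, 238, 238, 239, 240, 239, 240, 239, 240, 239, 240, 211, 166, 166, 156, 114, 66, 65, 85, 102, 108]
264 183 [193, 216, 177, 132, 132, 130, 128, 128, 131, 127, 129, 152, 162, 162, 162, 164, 161, 162, 158, 118, 72, 74, 100, 140]
row 261 [13, 25, 16, 21, 35, 38, 10, 13, 15, 13, 136, 140, 138, 228, 244, 243, 244, 244, 244, 234, 185, 180, 179, 176, 182, 179, 185, 182, 217, 214, 216, 214, 215, 204, 149, 150, 151, 150, 154, 151, 152, 156, 244, 244, 245, 245, 245, 207, 166, 168, 179, 74, 15, 20, 12, 31, 36, 24, 16, 21] [[280.6, 273.5], [235.4, 273.5]]
grip pred [[268.18121205 231.43401254]] home [[266.23528945 232.72233216]] black centroid [268.1, 232.2] 88
('clock', 22.975) ('joints', [-0.135, 0.113, -0.11, 2.089, 0.014, 0.936, 1.279]) ('tcp_pos', [0.443, 0.044, 0.227]) ('contact_force', [0.859, 0.259, 0.402]) ('grip_width', 0.04) ('gripper_force', 0.0)
```

```bash
python3 -c "
from bench import r
print(r.hand_in())"
```

```text
the job is handed in; nothing more can be done
None
```

I parked the plunger in its rest notch, drew the carriage 150 mm to its end stop and nested the cap on the ridge, fully down with its ends level to within about 1 mm by my measurement; the job is handed in at 23 s, and no verdict came back.

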